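Lock the clamp bolt in the sanding board's T-slot

ROBOT

A 7-joint arm with a two-finger parallel gripper is mounted at the origin on a cart in front of the work surface, level with it; the furniture and walls round the work are solid. World frame = base frame: x ahead of the robot, y to its left, z up, the work surface at z = 0. Lengths are in mm, angles in rad, forces in N, time in s.
With the tool pointing down it reaches from about 425 to 1025 mm from the base axis. Payload 3.6 kg.
Tool frame: the origin (TCP) lies at the very end of the fingers, on their centre line; the grasp point (between the pads) lies 19 mm behind it (pinch_z is the z of the grasp point in the tool frame, in mm); z points along the fingers, y is the direction in which the jaws open and shut (so a half turn about z gives the same grasp; the last joint's range is limited). The gripper opens to 85 mm and grips with 20 to 120 N. Pads are 22 mm wide; open, the fingers measure 114 mm over their backs; the gripper's body (76 mm by 85 mm) begins 54 mm behind the grasp point. The pads swing forward as they close: fully open they stand 13 mm farther back than shut.
Start: joints at [1.123, 0.591, 0.048, 1.609, -0.033, 0.943, -0.034], TCP at [251.869, -679.847, 231.302] pointing down, gripper open.
Joint ranges: [-2.69, 2.69], [-0.47, 2.24], [-1.27, 1.36], [0.19, 2.51], [-1.53, 4.68], [0.08, 2.07], [-3.09, 3.09]. Speed limits (rad/s): [2.57, 2.57, 3.14, 3.14, 3.14, 3.14, 3.14].

INTERFACE

Orientations are given as a 3x3 rotation matrix whose columns are the frame's x, y, z axes.
In Python, from bench import get_obs, camera, sign_off, silhouettes, pinch_z gives the robot as it stands. The module is installed in compiled form; this text tells all that it offers.
- The arm moves only by the tool send_rows, never from a script. Its argument "plan" is one flat list of numbers, 5 for each row, row after row: the shift along the tool's x, y, z in mm, then the turn about the tool's z in units of 5 degrees (1.0 is 5 degrees), then the closure, from -1 (fully open) to 1 (shut), so that 0 is half open. In form: [x, y, z, spin, gripper, x, y, z, spin, gripper, ...]. A call has 1 to 12 rows; each row shifts and turns the commanded pose from where the row before left it, along the tool's axes as they then stand; what a row does not reach is not made up. A row lasts 1/12 s, in which the tool goes at most 41.7 mm and 7.16 degrees, less where a joint would pass 70% of its speed; a pose out of reach is approached as far as the arm can. A call is refused whole if a number of a shift passes 41.7 or a number of a turn 1, either way. A call with a gripper value outside its range is refused whole. The fingers move at their own pace and stop on an object; "force" is the grip in N (left out, the last holds). Time passes only in rows, so rows that do not move let the fingers close. It gives the time, the measured TCP pose, the force and the opening at its end, in the units of the state.
- get_obs(): the state, without advancing time (a new reading comes with each control period).
- camera(name): name is "scene" or "side" or "wrist"; returns a dict with "img" (480x640x3 uint8, red, green, blue), "K" (3x3 intrinsics, pixels), "distortion" ([k1, k2, p1, p2, k3] as OpenCV has them; the pictures are not rectified), "cam_to_world" (4x4, takes a point from camera to world coordinates). Camera axes: x right, y down, z forward; pixel columns grow to the right and rows downward; lengths in mm; the calibration is good to about 2 mm. A picture is of the moment at which its call begins. There is no depth.
- sign_off(): hands the job in, once; it reports no verdict.
Trained networks look in the newest picture that a camera, given by its name, has taken for a name from the list of things; names that differ only in an ending like _2 or _b are one class to them, and where a whole thing is asked for, a point or a joint stands for the part that bears it (a point fixed in the world has none). Each returns a list of dicts, best first, with "conf" (0 to 1); they miss things now and then, are a little off and sometimes report something else, mostly with a low value. They report only what shows in the picture. A call takes as long as a camera call.
- silhouettes(name, camera): "pixels" (480x640 bool, what is visible of it) and "at" ([column, row] in pixels, amid what is visible of it).
The state is a dict: "clock": time; "joints": joint angles; "dq": joint speeds; "effort": joint torques, N m; "eef_pos": TCP position; "orientation": TCP orientation; "wrist_force": force on the tool from outside, world axes, zero at the start; "moment": the same for the moment, N m; "width": finger opening in mm.
Only numpy, scipy, OpenCV 4.12 (cv2) and the standard library are available. Lean on these libraries where they do the work, as an engineer would, in place of code of your own. Each camera call takes 0.05 s, during which the arm holds its last target. There are 200 camera calls.

TASK

Take the steel T-bolt (the one with the bar grip) out of the wooden rack and drop its head through the wide window of the T-slot on the sanding board. Slide it gently along the slot, feeling your way, until it comes up against the stop hidden inside; there turn it a full quarter turn clockwise (seen from above), so that it is locked crosswise with its flange flat on the track, and let go. Never force the bolt against the track, and leave the other things where they are.

Things in the scene. Friction and masses are not known exactly. Their poses are not given: they have to be found in the camera images.
- t_bolt: Loose steel T-bolt, 0.15 kg. Origin: centre of its round flange's underside; z up; x along the long side of both its head and its bar grip. Upward: flange 30 dia x 4.5, neck 12 dia, flat bar grip 46 (x) x 14 (y), from 22 to 48 above the origin (pinch it across the 14). Downward: shank 7 dia, then T head 30 (x) x 14 (y) from 7.5 to 14.5 below the origin.
- plain_pin: Loose steel pin with a round head 28 dia, in the rack's other hole, 84 mm from the T-bolt. Not needed: leave it. Origin: centre of the underside of its flange; its top is 42 above that.
- track: Fixed wooden board 245 x 80 x 12 with a steel T-track 207 x 49 along its middle, track top 29 above the table. Origin: on the table under the centre of the slot's window; x along the slot from window to stop, z up. Mouth between the lips 9.5 wide, lips 5 thick; channel below 17 wide, 12 high: the head passes only lengthwise (bolt x along slot), and in or out only at the window.
- slot_entry (a point): Centre of the slot's window (36 along the slot, 17 across, its long edges bevelled out to 21) at the level of the track's top, where the flange's underside comes to rest. Friction on the track is about 0.3 to 1; over 40 N between bolt and track at the window, or over 25 N farther along, counts as forcing.
- slot_far (a point): Slot's middle line, 140 from slot_entry along track x, at the track's top. A rigid stop hidden under the lips, unmeasured, set anew each time, halts the bolt with its centre 70 to 142 from slot_entry: approach slowly. Only there is a pocket where the head can turn, clockwise only, to an end stop about 7 degrees past the quarter turn; it jams if 2 or more short of the stop, turns best 0 to 1 short.
- rack: Fixed wooden block 56 x 150 x 32 with two holes, 22 deep. Origin: centre of its underside, y along its length. The T-bolt stands in the oblong hole (36 x 20) at y +42, its bar across the block (bolt x along rack x); the plain pin in the round one at y -42. Flanges rest on its top, 32 above the table.
- house: Oiled wooden half-timbered house 101 x 56 x 116, loose bystander; origin at the centre of its underside.
- jar: Turned wooden jar with knob lid, 47 dia x 73, loose bystander; origin at the centre of its underside.
- sander: Cork-soled wooden sanding block 39 x 65 x 28, loose bystander; origin at the centre of its underside.
- tower: Oiled round wooden tower 47 dia x 128, loose bystander; origin at the centre of its underside.

How it is judged:
By the outcome, as a careful person would: the job done as asked, in the order asked, and still so for the second after the job is handed in, with the robot touching nothing.
It also fails if it takes over 58 s, if anything falls off the work surface, if the arm or the gripper's body presses on something with over 40 N, if the wrist force passes 120 N, or if a joint passes its speed limit or range.

## Working session

There is one attempt and no reset: what is moved stays moved. The work goes in short steps, Python scripts to look and compute and a tool call to move; the robot and the scene stay as the last step left them, time stands still between calls to the robot, and variables do not carry over. Pictures are saved under pics/ and viewed, about 8 in all and at most 12, crops included, and the job is handed in when it is done.

Besides the shell and the picture viewer there is one more tool, called by a JSON object that holds its "method" and its "body". send_rows: Moves the arm, as the interface text tells. Its arguments: {"type":"object","properties":{"plan":{"type":"array"},"force":{"type":"number"}},"required":["plan"]}

```bash
mkdir -p pics
cat > h.py <<'E'
import numpy as np, cv2
from bench import get_obs, camera, sign_off, silhouettes, pinch_z
def ray(c,uv):
    p=cv2.undistortPoints(np.array([[uv]],float),c["K"],np.array(c["distortion"],float))[0,0]
    T=np.array(c["cam_to_world"]);d=T[:3,:3]@np.array([p[0],p[1],1]);return T[:3,3],d
def at(c,uv,z):
    o,d=ray(c,uv);return (o+d*(z-o[2])/d[2])
def proj(c,P):
    T=np.linalg.inv(np.array(c["cam_to_world"]));r,_=cv2.Rodrigues(T[:3,:3])
    return cv2.projectPoints(np.array(P,float).reshape(-1,1,3),r,T[:3,3],np.array(c["K"],float),np.array(c["distortion"],float))[0][:,0]
def save(c,n): cv2.imwrite(n,c["img"][:,:,::-1])
E
python3 - <<'E'
from h import *
np.set_printoptions(precision=1,suppress=True)
print(pinch_z, get_obs())
ims=[]
for n in("scene","side"):
    c=camera(n);save(c,f"pics/{n}0.png");print(n,np.array(c["cam_to_world"]),c["K"])
    for o in("t_bolt","plain_pin","track","rack","house","jar","sander","tower"):
        for s in silhouettes(o,n)[:2]:print(n,o,round(s["conf"],2),s["at"],s["pixels"].sum(),at(c,s["at"],30))
E
```

```text
-18.700000000000003 {'clock': 0.0, 'joints': array([ 1.1,  0.6,  0. ,  1.6, -0. ,  0.9, -0. ]), 'dq': array([-0., -0., -0., -0.,  0., -0.,  0.]), 'effort': array([ -0. , -54.9,   1.5, -19.8,   0. ,   0. ,   0. ]), 'eef_pos': array([ 251.5, -679. ,  230.1]), 'orientation': array([[ 0.9,  0.3, -0. ],
       [ 0.3, -0.9,  0. ],
       [-0. , -0. , -1. ]]), 'wrist_force': array([0.3, 0.3, 0.9]), 'moment': array([-0.,  0., -0.]), 'width': 85.63898460219906}
scene [[  -0.7   -0.6    0.5 -158.4]
 [  -0.7    0.5   -0.4  681.5]
 [  -0.    -0.7   -0.8 1194.9]
 [   0.     0.     0.     1. ]] [[601.9   0.  327.2]
 [  0.  601.9 235.9]
 [  0.    0.    1. ]]
scene t_bolt 0.79 [427.0, 202.4] 226 [ 518.3 -254.9   30. ]
scene plain_pin 0.47 [454.7, 190.1] 178 [ 498.6 -345.5   30. ]
scene track 0.6 [330.8, 265.4] 2591 [533.1  79.4  30. ]
scene rack 0.87 [437.5, 209.3] 876 [ 482.3 -256.4   30. ]
scene rack 0.67 [330.6, 266.8] 2678 [530.1  82.7  30. ]
scene house 0.8 [249.2, 248.3] 1593 [713.3 194.8  30. ]
scene jar 0.57 [270.1, 326.1] 470 [495.8 298.6  30. ]
scene sander 0.73 [247.1, 355.5] 571 [470.2 383.   30. ]
scene tower 0.69 [275.0, 226.4] 566 [727.4 100.3  30. ]
side [[    1.     -0.      0.1   519.6]
 [   -0.1    -0.5     0.9 -1070. ]
 [   -0.     -0.9    -0.5   621.5]
 [    0.      0.      0.      1. ]] [[495.6   0.  324.4]
 [  0.  495.6 241.1]
 [  0.    0.    1. ]]
side t_bolt 0.82 [285.7, 300.6] 442 [ 500.2 -182.    30. ]
side plain_pin 0.55 [281.2, 332.7] 311 [ 490.7 -292.3   30. ]
side track 0.6 [300.7, 257.4] 1501 [538.6   6.   30. ]
side rack 0.56 [284.4, 343.8] 1199 [ 496.7 -326.5   30. ]
side house 0.81 [351.5, 208.5] 834 [701.8 298.   30. ]
side jar 0.64 [283.9, 213.3] 321 [498.1 281.4  30. ]
side sander 0.68 [276.3, 202.0] 80 [474.8 371.4  30. ]
side tower 0.81 [361.1, 215.6] 291 [723.2 243.2  30. ]
```

Run:
```python
import cv2
a=cv2.imread("pics/scene0.png")[160:370,225:485];b=cv2.imread("pics/side0.png")[180:390,210:410]
cv2.imwrite("pics/v1.png",cv2.resize(a,None,fx=2.8,fy=2.8,interpolation=2))
cv2.imwrite("pics/v2.png",cv2.resize(b,None,fx=2.8,fy=2.8,interpolation=2))
```

```text
(no output)
```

View pics/v1.png

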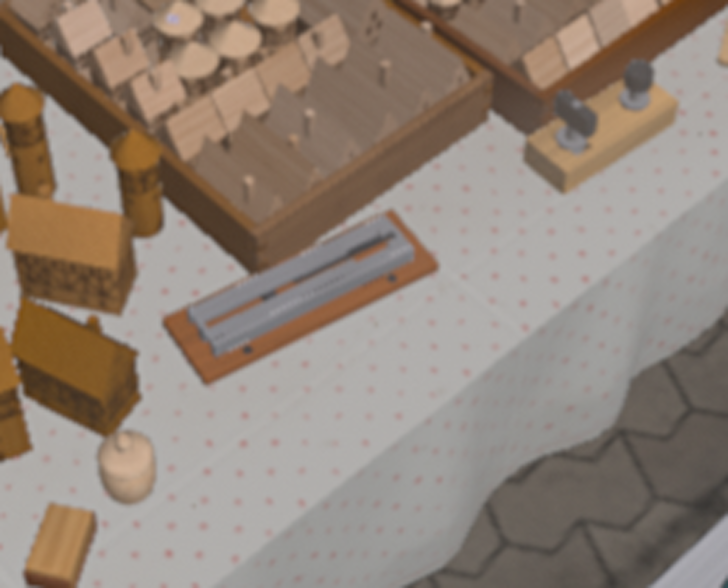

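View pics/v2.png

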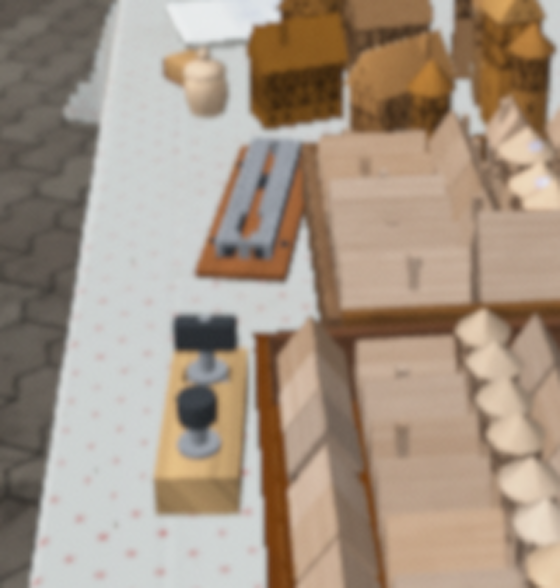

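{"method": "send_rows", "body": {"plan": [20,-21,-10,0,-0.3,20,-21,-10,0,-0.3,20,-21,-10,0,-0.3,20,-21,-10,0,-0.3,20,-21,-10,0,-0.3,20,-21,-10,0,-0.3,20,-21,-10,0,-0.3,20,-21,-10,0,-0.3,20,-21,-10,0,-0.3,20,-21,-10,0,-0.3,20,-21,-10,0,-0.3,20,-21,-10,0,-0.3]}}

```text
clock: 1.9
eef_pos: [389.7, -358.8, 352.0]
orientation: [[0.938, 0.347, 0.0], [0.347, -0.938, -0.0], [0.0, 0.0, -1.0]]
wrist_force: [0.7, 0.3, -0.2]
width: 55.5
```

{"method": "send_rows", "body": {"plan": [20,-21,0,0,-0.3,20,-21,0,0,-0.3,20,-21,0,0,-0.3,20,-21,0,0,-0.3,0,0,0,0,-0.3,0,0,0,0,-0.3]}}

```text
clock: 2.4
eef_pos: [436.0, -251.8, 351.6]
orientation: [[0.936, 0.352, 0.001], [0.352, -0.936, -0.0], [0.0, 0.0, -1.0]]
wrist_force: [0.2, -0.5, 0.5]
width: 55.3
```

Run:
```python
from h import *
np.set_printoptions(precision=3,suppress=True)
o=get_obs();print(o["clock"],o["eef_pos"],o["orientation"],o["joints"],o["width"])
n="wrist";c=camera(n);save(c,f"pics/w1.png");print(n,np.array(c["cam_to_world"]),c["K"],c["distortion"])
for o in("t_bolt","plain_pin","track","rack"):
        for s in silhouettes(o,n)[:2]:print(n,o,round(s["conf"],2),s["at"],s["pixels"].sum(),at(c,s["at"],30))
```

```text
2.4 [ 436.016 -251.849  351.575] [[ 0.936  0.352  0.001]
 [ 0.352 -0.936 -0.   ]
 [ 0.     0.    -1.   ]] [ 0.52   0.178 -0.1    1.956  0.021  1.008 -0.801] 55.30262217242515
wrist [[   0.352   -0.897   -0.267  504.942]
 [  -0.936   -0.338   -0.1   -226.336]
 [  -0.       0.286   -0.958  494.568]
 [   0.       0.       0.       1.   ]] [[388.529   0.    323.382]
 [  0.    388.529 244.834]
 [  0.      0.      1.   ]] [-0.086  0.     0.     0.     0.   ]
wrist t_bolt 0.89 [320.1, 134.2] 803 [ 498.991 -224.269   30.   ]
wrist plain_pin 0.78 [393.7, 169.2] 635 [ 492.272 -319.978   30.   ]
wrist track 0.87 [138.7, 29.1] 8598 [538.21    7.372  30.   ]
wrist rack 0.74 [354.7, 152.1] 5102 [ 494.219 -269.308   30.   ]
```

View pics/w1.png

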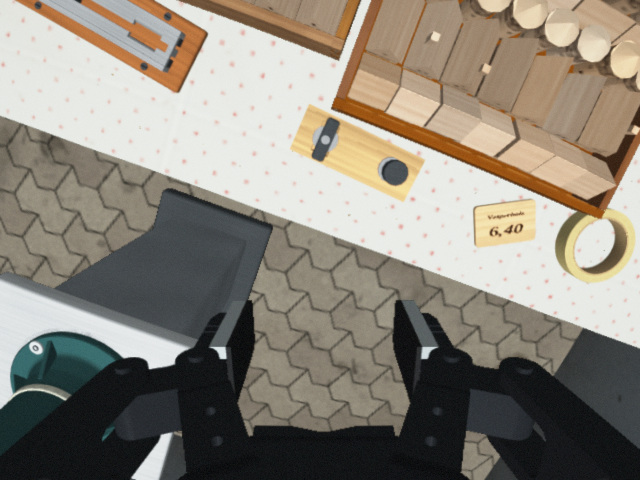

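Run:
```python
from h import *
np.set_printoptions(precision=1,suppress=True)
c=camera("wrist")
g=c["img"].astype(int)
def dark(o):
    s=silhouettes(o,"wrist")[0]["pixels"]; d=(s&(g.max(2)<85)).astype(np.uint8)
    n,l,st,ce=cv2.connectedComponentsWithStats(d);k=1+st[1:,4].argmax()
    ys,xs=np.where(l==k);return np.c_[xs,ys].astype(np.float32)
for o,z in(("t_bolt",80),("plain_pin",74)):
    p=dark(o);r=cv2.minAreaRect(p);b=cv2.boxPoints(r);w=np.array([at(c,q,z)[:2] for q in b])
    print(o,r,w.mean(0),np.linalg.norm(w[1]-w[0]),np.linalg.norm(w[2]-w[1]),w,[np.degrees(np.arctan2(*(w[i+1]-w[i])[::-1])) for i in(0,1)])
s=silhouettes("rack","wrist")[0]["pixels"].astype(np.uint8)
cn=max(cv2.findContours(s,0,1)[0],key=cv2.contourArea);b=cv2.boxPoints(cv2.minAreaRect(cn));print(b,np.array([at(c,q,32) for q in b]))
s=silhouettes("track","wrist")[0]["pixels"].astype(np.uint8)
cn=max(cv2.findContours(s,0,1)[0],key=cv2.contourArea);b=cv2.approxPolyDP(cn,4,True)[:,0];print(b,np.array([at(c,q,12) for q in b]))
```

```text
t_bolt ((326.3041687011719, 125.69073486328125), (11.87955093383789, 20.9161319732666), 23.96249008178711) [ 508.2 -231.3] 20.931337560292597 12.082875578503893 [[ 498.1 -224.4]
 [ 519.  -226. ]
 [ 518.4 -238.1]
 [ 497.5 -236.6]] [np.float64(-4.4619491815090315), np.float64(-92.96162676105527)]
plain_pin ((390.6891784667969, 167.36485290527344), (22.851459503173828, 23.18025779724121), 9.462322235107422) [ 491.9 -311. ] 24.45176391934108 24.565576262639407 [[ 477.5 -301.6]
 [ 501.4 -296.2]
 [ 506.3 -320.3]
 [ 482.4 -326. ]] [np.float64(12.678163838596042), np.float64(-78.60368390796997)]
[[284.  145.8]
 [305.6  99.4]
 [423.2 154.2]
 [401.6 200.7]] [[ 470.7 -193.2   32. ]
 [ 527.9 -199.5   32. ]
 [ 518.4 -349.1   32. ]
 [ 458.7 -346.8   32. ]]Traceback (most recent call last):
  File "<stdin>", line 14, in <module>
IndexError: list index out of range
```

{"method": "send_rows", "body": {"plan": [0,0,0,0.98,-0.3,0,0,0,0.98,-0.3,0,0,0,0.98,-0.3,0,0,0,0.98,-0.3,0,0,0,0.98,-0.3,14,-6.5,30,0,-0.3,14,-6.5,30,0,-0.3,14,-6.5,30,0,-0.3,14,-6.5,30,0,-0.3,0,0,0,0,-0.3,0,0,0,0,-0.3]}}

```text
clock: 3.82
eef_pos: [492.3, -231.1, 229.9]
orientation: [[0.997, -0.071, -0.004], [-0.071, -0.997, 0.002], [-0.004, -0.001, -1.0]]
wrist_force: [0.7, 0.3, 1.0]
width: 55.9
```

Run:
```python
from h import *
np.set_printoptions(precision=2,suppress=True)
o=get_obs();print(o["clock"],o["eef_pos"],o["orientation"],o["joints"])
c=camera("wrist");save(c,"pics/w2.png")
g=c["img"].astype(int)
for o,z in(("t_bolt",80),("plain_pin",74)):
    s=silhouettes(o,"wrist")[0]["pixels"];d=(s&(g.max(2)<90)).astype(np.uint8)
    d=cv2.morphologyEx(d,3,np.ones((7,7)))
    cn=max(cv2.findContours(d,0,1)[0],key=cv2.contourArea)
    r=cv2.minAreaRect(cn);b=cv2.boxPoints(r);w=np.array([at(c,q,z)[:2] for q in b])
    print(o,r,w.mean(0),np.linalg.norm(w[1]-w[0]),np.linalg.norm(w[2]-w[1]),[np.degrees(np.arctan2(*(w[i+1]-w[i])[::-1])) for i in(0,1)])
```

```text
3.8167 [ 492.34 -231.05  229.88] [[ 1.   -0.07 -0.  ]
 [-0.07 -1.    0.  ]
 [-0.   -0.   -1.  ]] [ 0.4   0.37 -0.06  2.01  0.03  0.76 -1.32]
t_bolt ((323.0, 217.5), (59.0, 18.0), 90.0) [ 499.37 -230.98] 13.584989637565275 46.60559991412443 [np.float64(-94.02401866169717), np.float64(176.31422151278264)]Traceback (most recent call last):
  File "<stdin>", line 7, in <module>
IndexError: list index out of range
```

View pics/w2.png

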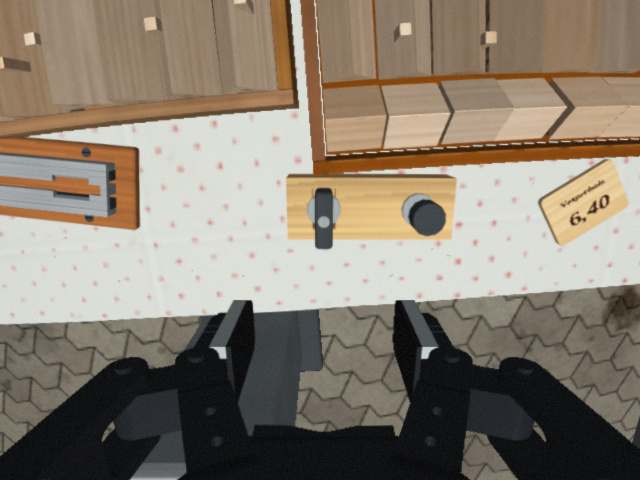

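{"method": "send_rows", "body": {"plan": [1,0,18,0,-0.3,1,0,18,0,-0.3,1,0,18,0,-0.3,1,-0.25,18,0,-0.3,1,-0.25,18,0,-0.3,1,0,18,0,-0.3,1,0,18,0,-0.3,0,0,18,0,-0.3,0,0,16,0,-0.3,0,0,14,0,-0.3,0,0,8,0,-0.3,0,0,0,0,-0.3]}}

```text
clock: 4.97
eef_pos: [499.7, -232.5, 49.3]
orientation: [[0.997, -0.074, -0.0], [-0.074, -0.997, -0.0], [-0.0, 0.0, -1.0]]
wrist_force: [-0.5, 0.9, 0.9]
width: 55.6
```

{"method": "send_rows", "body": {"plan": [0,0,0,0,0,0,0,0,0,0.5,0,0,0,0,1,0,0,0,0,1,0,0,0,0,1,0,0,0,0,1,0,0,0,0,1,0,0,0,0,1], "force": 60}}

```text
clock: 5.63
eef_pos: [500.7, -232.1, 50.4]
orientation: [[0.997, -0.073, 0.002], [-0.073, -0.997, -0.001], [0.002, 0.001, -1.0]]
wrist_force: [-0.7, -0.7, 7.5]
width: 13.0
```

{"method": "send_rows", "body": {"plan": [0,0,-4,0,1,0,0,-8,0,1,0,0,-16,0,1,0,0,-20,0,1,0,0,-20,0,1,0,0,-20,0,1,0,-10,-20,0,1,0,-20,-20,0,1,0,-20,-10,0,1,0,-20,0,0,1,0,-20,0,0,1,0,-20,0,0,1]}}

```text
clock: 6.63
eef_pos: [507.6, -121.1, 188.1]
orientation: [[0.997, -0.073, 0.0], [-0.073, -0.997, -0.0], [0.0, 0.0, -1.0]]
wrist_force: [-0.5, 0.1, -1.3]
width: 13.2
```

{"method": "send_rows", "body": {"plan": [0,-20,0,0,1,0,-20,0,0,1,0,-10,0,0,1,0,0,0,0,1,0,0,0,0,1]}}

```text
clock: 7.05
eef_pos: [511.4, -72.4, 187.5]
orientation: [[0.997, -0.072, -0.0], [-0.072, -0.997, -0.001], [-0.0, 0.001, -1.0]]
wrist_force: [-0.2, -0.6, -2.2]
width: 13.5
```

Run:
```python
from h import *
import pickle
np.set_printoptions(precision=2,suppress=True)
o=get_obs();print(o["clock"],o["eef_pos"],o["orientation"],o["wrist_force"],o["width"])
c=camera("wrist");save(c,"pics/w3.png");pickle.dump(c,open("w3.pkl","wb"))
for s in silhouettes("track","wrist")[:1]:
    cn=max(cv2.findContours(s["pixels"].astype(np.uint8),0,1)[0],key=cv2.contourArea);b=cv2.approxPolyDP(cn,4,True)[:,0];print(b.tolist())
print([proj(c,[499,-231,z]) for z in (32,80)])
```

```text
7.05 [511.37 -72.4  187.46] [[ 1.   -0.07 -0.  ]
 [-0.07 -1.   -0.  ]
 [-0.    0.   -1.  ]] [-0.23 -0.58 -2.2 ] 13.48148677530351
[[17, 134], [27, 222], [283, 250], [295, 247], [301, 158], [161, 142], [89, 149], [83, 134]]
[array([[519.88, 227.74]]), array([[552.41, 244.71]])]
```

View pics/w3.png

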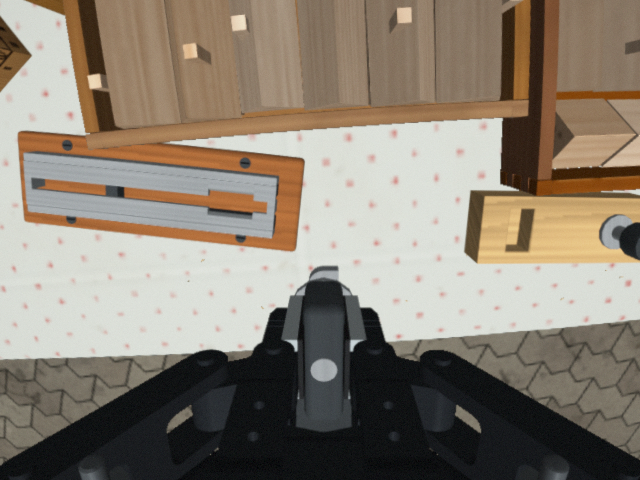

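Run:
```python
from h import *
import pickle
np.set_printoptions(precision=2,suppress=True)
c=pickle.load(open("w3.pkl","rb"))
cv2.imwrite("pics/w3c.png",cv2.resize(c["img"][120:260,10:310,::-1],None,fx=2.6,fy=2.6,interpolation=2))
q=[at(c,p,29)[:2] for p in((208,188),(255,215),(208,210),(268,190))];print(np.array(q))
a,b=at(c,(25,152),29),at(c,(276,177),29);d=(a-b)[:2];print("top edge dir",np.degrees(np.arctan2(d[1],d[0])),np.linalg.norm(d))
a,b=at(c,(25,200),29),at(c,(274,237),29);d=(a-b)[:2];print(np.degrees(np.arctan2(d[1],d[0])),np.linalg.norm(d))
```

```text
[[547.68  15.59]
 [523.47 -18.82]
 [530.29  18.23]
 [542.52 -31.33]]
top edge dir 79.44043284055219 204.32965000037345
77.11969886136785 210.17167084383564
```

View pics/w3c.png

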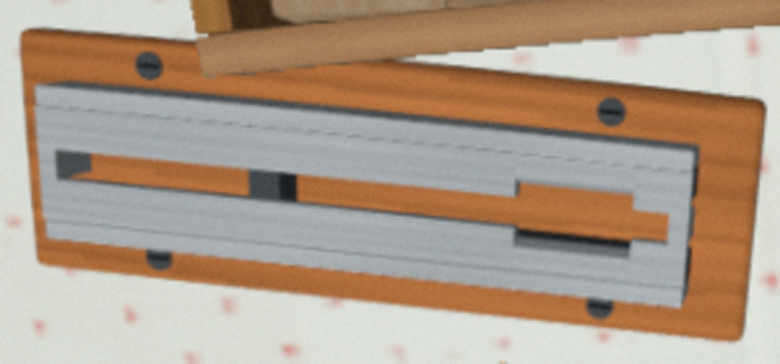

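{"method": "send_rows", "body": {"plan": [0,0,0,-1,1,0,0,0,-1,1,0,0,0,-1,1,0,0,0,-1,1,0,0,0,-1,1,0,0,0,-1,1,0,0,0,-1,1,0,0,0,-1,1,0,0,0,-1,1,0,0,0,-1,1,0,0,0,-1,1,0,0,0,-1,1]}}

```text
clock: 8.15
eef_pos: [511.3, -74.3, 187.1]
orientation: [[0.561, 0.828, -0.001], [0.828, -0.561, -0.001], [-0.001, 0.0, -1.0]]
wrist_force: [0.3, -0.1, -2.6]
width: 12.8
```

{"method": "send_rows", "body": {"plan": [0,0,0,-1,1,0,0,0,-1,1,0,0,0,-1,1,0,0,0,-1,1,0,0,0,-0.4,1,5,3,12,0,1,5,3,12,0,1,4,3,12,0,1,0,0,0,0,1,0,0,0,0,1,0,0,0,0,1]}}

```text
clock: 9.07
eef_pos: [523.2, -60.2, 150.8]
orientation: [[0.21, 0.978, -0.001], [0.978, -0.21, -0.0], [-0.0, -0.001, -1.0]]
wrist_force: [-0.5, 0.0, -2.1]
width: 13.2
```

Run:
```python
from h import *
import pickle
np.set_printoptions(precision=3,suppress=True)
o=get_obs();print(o["clock"],o["eef_pos"],o["orientation"],o["joints"],o["wrist_force"],o["moment"],o["width"])
c=camera("wrist");save(c,"pics/w4.png");pickle.dump(c,open("w4.pkl","wb"))
print(proj(c,[535,-1,29]), proj(c,np.array(o["eef_pos"])+[0,0,-18.4]))
cv2.imwrite("pics/w4c.png",cv2.resize(c["img"][30:330,170:470,::-1],None,fx=2,fy=2,interpolation=2))
```

```text
9.0667 [523.172 -60.164 150.79 ] [[ 0.21   0.978 -0.001]
 [ 0.978 -0.21  -0.   ]
 [-0.    -0.001 -1.   ]] [ 0.343  0.49  -0.419  2.105  0.34   0.611 -0.526] [-0.495  0.022 -2.092] [ 0.004 -0.008  0.002] 13.211204650577933
[[321.162 149.316]] [[321.617 297.402]]
```

View pics/w4c.png

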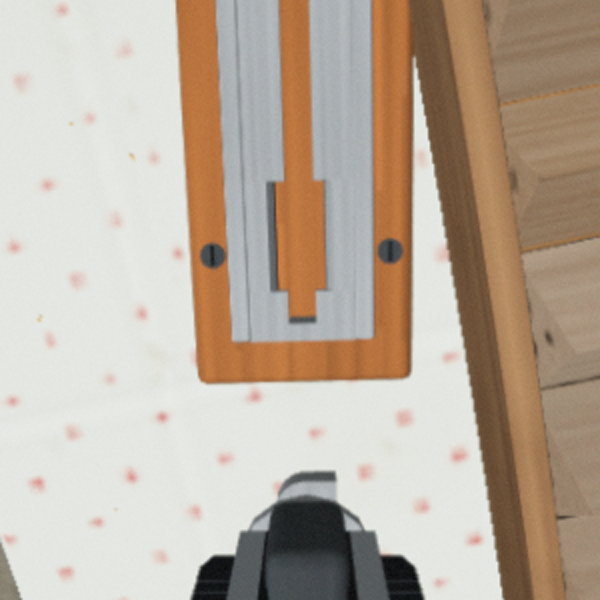

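Run:
```python
from h import *
import pickle
c=pickle.load(open("w4.pkl","rb"));g=c["img"]
for r in(60,90,110,130,150,165,182):
    print(r,[f"{x}:{'%d/%d/%d'%tuple(g[r,x])}" for x in range(296,340)])
r=g[100:215,316,0].astype(int);print("col316 R",r.tolist())
r=g[100:215,306,0].astype(int);print("col306 R",r.tolist())
```

```text
60 ['296:167/175/175', '297:175/180/183', '298:175/180/182', '299:169/173/177', '300:172/176/180', '301:168/174/177', '302:171/177/179', '303:172/178/182', '304:178/182/184', '305:179/183/185', '306:179/183/185', '307:178/182/185', '308:175/180/184', '309:172/173/173', '310:158/124/103', '311:172/112/63', '312:184/115/64', '313:183/114/59', '314:185/118/63', '315:187/117/62', '316:185/116/62', '317:180/112/59', '318:176/110/59', '319:179/110/59', '320:179/113/61', '321:176/113/61', '322:179/112/62', '323:177/112/59', '324:174/120/82', '325:175/158/146', '326:177/181/182', '327:174/179/182', '328:175/180/182', '329:173/180/182', '330:168/173/175', '331:171/176/178', '332:169/174/177', '333:178/183/185', '334:173/179/182', '335:170/176/180', '336:169/176/176', '337:173/176/180', '338:170/176/178', '339:169/176/178']
90 ['296:161/167/170', '297:168/176/177', '298:174/180/181', '299:171/175/180', '300:171/176/178', '301:172/177/177', '302:172/176/181', '303:168/174/175', '304:169/175/178', '305:175/180/182', '306:174/180/183', '307:172/177/180', '308:173/179/180', '309:169/174/177', '310
[... 5054 characters left out ...]
 187, 188, 185, 185, 185, 174, 129, 88, 85, 110, 155, 173, 176, 176, 175, 176, 175, 175, 180, 180, 182, 182, 180, 180, 182, 181, 180, 181, 181, 179, 179, 177, 184]
col306 R [173, 174, 176, 175, 173, 175, 172, 172, 175, 174, 172, 176, 175, 172, 173, 171, 172, 172, 172, 170, 141, 96, 79, 84, 85, 88, 89, 92, 92, 93, 98, 92, 93, 92, 90, 94, 91, 90, 93, 95, 91, 95, 93, 91, 93, 95, 98, 98, 95, 95, 94, 94, 98, 97, 98, 95, 95, 94, 100, 99, 97, 99, 94, 100, 99, 97, 100, 100, 99, 99, 99, 98, 101, 99, 104, 119, 151, 169, 173, 171, 173, 170, 174, 174, 175, 175, 174, 176, 174, 176, 173, 174, 173, 172, 170, 174, 176, 174, 174, 174, 179, 187, 193, 191, 193, 190, 193, 192, 192, 191, 190, 190, 189, 190, 189]
```

```bash
cat > win.py <<'E'
from h import *
np.set_printoptions(precision=2,suppress=True)
def run(c,o,wc,ln):
    W=at(c,wc,29);P=[at(c,p,29) for p in ln];d=(P[0]-P[-1])[:2]
    y=np.degrees(np.arctan2(d[1],d[0]));R=np.array(o["orientation"]);v=R.T@(W-np.array(o["eef_pos"]))
    print("window",W,"track yaw",y,"tool yaw",np.degrees(np.arctan2(R[1,0],R[0,0])),"in tool",v)
    cw=np.array(c["cam_to_world"]);print("cam in tool",R.T@(cw[:3,3]-np.array(o["eef_pos"])),"cam axes in tool\n",R.T@cw[:3,:3])
E
python3 - <<'E'
from win import *
import pickle
c=pickle.load(open("w4.pkl","rb"));g=c["img"]
o=get_obs();run(c,o,(319.7,148),[(317.1,60),(318.1,90),(318.8,110),(320.6,182)])
c2=camera("wrist")
s=silhouettes("t_bolt","wrist")
print([x["conf"] for x in s]); m=s[0]["pixels"]
for r in range(262,345,6):
    x=np.where(m[r])[0]
    print(r,(x.min(),x.max()) if len(x) else None,end=' ')
for r in(270,280,290,300,310,320):
    print(r,g[r,290:360].mean(1).astype(int).tolist())
print(get_obs()["eef_pos"])
E
```

```text
window [534.23   0.04  29.  ] track yaw 79.44180521404283 tool yaw 77.8341452901176 in tool [ 61.3   -2.04 122.18]
cam in tool [  72.98    0.72 -142.55] cam axes in tool
 [[ 0.   -0.96 -0.29]
 [ 1.    0.   -0.  ]
 [ 0.   -0.29  0.96]]
[0.64]
262 None 268 (np.int64(314), np.int64(337)) 274 (np.int64(309), np.int64(337)) 280 (np.int64(307), np.int64(337)) 286 (np.int64(300), np.int64(345)) 292 (np.int64(295), np.int64(350)) 298 (np.int64(304), np.int64(342)) 304 (np.int64(303), np.int64(343)) 310 (np.int64(303), np.int64(344)) 316 (np.int64(303), np.int64(344)) 322 (np.int64(303), np.int64(344)) 328 (np.int64(304), np.int64(343)) 334 (np.int64(304), np.int64(343)) 340 (np.int64(304), np.int64(343)) 270 [229, 227, 228, 227, 228, 229, 228, 229, 228, 228, 229, 229, 229, 228, 229, 227, 225, 223, 219, 217, 219, 211, 161, 113, 98, 93, 88, 90, 91, 93, 102, 116, 116, 120, 117, 115, 122, 122, 116, 118, 118, 121, 119, 118, 120, 117, 121, 137, 185, 222, 227, 228, 228, 227, 226, 226, 227, 227, 225, 219, 217, 215, 216, 217, 221, 224, 224, 225, 226, 226]
280 [229, 228, 227, 229, 229, 226, 228, 228, 
[... 784 characters left out ...]
 40, 34, 34, 29, 33, 33, 35, 35, 35, 24, 23, 61, 88, 93, 90, 88, 91, 87, 91, 92, 88, 91, 89, 101, 152, 223]
310 [87, 92, 91, 91, 86, 91, 91, 90, 90, 88, 84, 34, 28, 50, 62, 68, 76, 72, 69, 68, 67, 64, 64, 66, 66, 66, 64, 66, 67, 64, 67, 66, 67, 61, 64, 64, 64, 65, 62, 62, 63, 65, 65, 65, 64, 62, 64, 64, 59, 56, 55, 53, 41, 37, 25, 15, 45, 90, 86, 89, 88, 89, 89, 92, 90, 89, 94, 92, 92, 89]
320 [92, 91, 88, 89, 91, 90, 90, 89, 86, 75, 20, 18, 33, 63, 74, 75, 77, 76, 77, 78, 78, 78, 80, 78, 78, 80, 73, 76, 76, 74, 77, 74, 76, 76, 76, 75, 75, 74, 77, 78, 74, 74, 71, 74, 72, 77, 74, 73, 68, 66, 62, 53, 51, 44, 28, 17, 16, 36, 73, 89, 88, 93, 89, 88, 92, 90, 90, 88, 88, 93]
[523.52 -60.47 151.65]
```

Run:
```python
from win import *
import pickle
c=pickle.load(open("w4.pkl","rb"));g=c["img"]
for k in(300,312,323,332,346): print(k,[(r,int(g[r,k].mean())) for r in range(258,304)])
o=get_obs()
R=np.array([[.2095,.9778,0],[.9778,-.2095,0],[0,0,-1]]);p=np.array([523.4,-60.3,151.1])
def row(x,y,z): return proj(c,p+R@np.array([x,y,z]))[0].round(1)
for bx in(0,-2,-4,-6):
    for h in(16.4,18.4,20.4):
        print(bx,h,"headfront bot/top",row(bx+15,0,h+14.5)[1],row(bx+15,0,h+7.5)[1],"flange front bot/top",row(bx+15,0,h)[1],row(bx+15,0,h-4.5)[1],"bar front bot/top",row(bx+23,0,h-22)[1],row(bx+23,0,h-48)[1], "hole/ctr top",row(bx,0,h-48)[1])
```

```text
300 [(258, 228), (259, 229), (260, 230), (261, 227), (262, 227), (263, 228), (264, 229), (265, 228), (266, 228), (267, 229), (268, 228), (269, 229), (270, 229), (271, 228), (272, 229), (273, 230), (274, 227), (275, 229), (276, 228), (277, 228), (278, 227), (279, 227), (280, 227), (281, 228), (282, 227), (283, 228), (284, 227), (285, 219), (286, 182), (287, 131), (288, 115), (289, 149), (290, 171), (291, 183), (292, 183), (293, 181), (294, 179), (295, 131), (296, 101), (297, 91), (298, 91), (299, 92), (300, 91), (301, 86), (302, 86), (303, 88)]
312 [(258, 228), (259, 227), (260, 229), (261, 228), (262, 228), (263, 228), (264, 229), (265, 227), (266, 228), (267, 227), (268, 227), (269, 204), (270, 161), (271, 124), (272, 108), (273, 113), (274, 128), (275, 164), (276, 175), (277, 180), (278, 179), (279, 146), (280, 97), (281, 53), (282, 37), (283, 34), (284, 36), (285, 29), (286, 31), (287, 35), (288, 35), (289, 33), (290, 33), (291, 33), (292, 33), (293, 34), (294, 37), (295, 37), (296, 33), (297, 36), (298, 34), (299, 38), (300, 32), (301, 31), (302, 34), (303, 38)]
323 [(258, 227), 
[... 2325 characters left out ...]
ot/top 265.6 270.8 flange front bot/top 276.7 280.6 bar front bot/top 278.2 308.6 hole/ctr top 371.0
-4 18.4 headfront bot/top 264.2 269.2 flange front bot/top 275.1 278.8 bar front bot/top 276.2 305.8 hole/ctr top 367.5
-4 20.4 headfront bot/top 262.8 267.8 flange front bot/top 273.5 277.2 bar front bot/top 274.4 303.1 hole/ctr top 364.1
-6 16.4 headfront bot/top 269.6 274.9 flange front bot/top 281.0 284.9 bar front bot/top 283.1 314.3 hole/ctr top 376.0
-6 18.4 headfront bot/top 268.1 273.3 flange front bot/top 279.3 283.1 bar front bot/top 281.1 311.5 hole/ctr top 372.5
-6 20.4 headfront bot/top 266.7 271.8 flange front bot/top 277.6 281.4 bar front bot/top 279.2 308.7 hole/ctr top 369.1
```

{"method": "send_rows", "body": {"plan": [0,0,0,-0.32,1,8.2,-0.1,8,0,1,8.2,-0.1,9,0,1,8.2,-0.1,9,0,1,8.2,-0.1,9,0,1,8.2,-0.1,9,0,1,8.2,-0.1,9,0,1,8.2,-0.1,9,0,1,8.2,-0.2,9,0,1,0,0,0,0,1,0,0,0,0,1,0,0,0,0,1]}}

```text
clock: 10.22
eef_pos: [534.5, 4.0, 80.3]
orientation: [[0.184, 0.983, -0.0], [0.983, -0.184, -0.001], [-0.001, -0.0, -1.0]]
wrist_force: [-0.3, 0.5, -1.2]
width: 13.2
```

Run:
```python
from win import *
import pickle
o=get_obs();print(o["clock"],o["eef_pos"],np.degrees(np.arctan2(o["orientation"][1,0],o["orientation"][0,0])),o["wrist_force"],o["width"],o["joints"])
c=camera("wrist");save(c,"pics/w5.png");pickle.dump(c,open("w5.pkl","wb"))
print(proj(c,[534.2,0,29]))
cv2.imwrite("pics/w5c.png",cv2.resize(c["img"][0:340,150:490,::-1],None,fx=1.75,fy=1.75,interpolation=2))
g=c["img"].astype(int)
for r in range(20,260,20):
    d=g[r,:,0]-g[r,:,2];x=np.where(d[290:360]>50)[0]+290
    print(r,(x.min(),x.max()) if len(x) else None,end=" ")
```

```text
10.2167 [534.49   4.    80.28] 79.4250765183824 [-0.3   0.48 -1.25] 13.21597124125039 [ 0.15  0.61 -0.34  2.13  0.43  0.47 -0.7 ]
[[322.66 278.73]]
20 (np.int64(313), np.int64(332)) 40 (np.int64(313), np.int64(332)) 60 (np.int64(313), np.int64(332)) 80 None 100 (np.int64(313), np.int64(332)) 120 (np.int64(314), np.int64(332)) 140 (np.int64(314), np.int64(332)) 160 (np.int64(314), np.int64(332)) 180 (np.int64(314), np.int64(332)) 200 (np.int64(314), np.int64(331)) 220 (np.int64(314), np.int64(331)) 240 (np.int64(314), np.int64(331))
```

View pics/w5c.png

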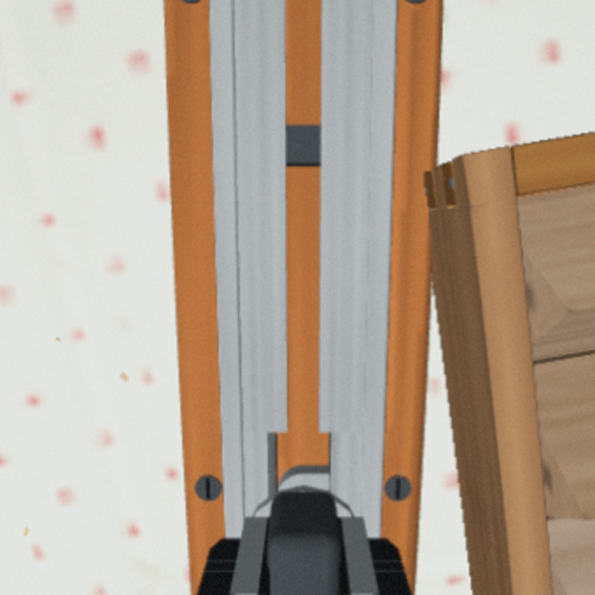

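Run:
```python
from win import *
import pickle
c=pickle.load(open("w5.pkl","rb"));o=get_obs();p=np.array(o["eef_pos"]);R=np.array(o["orientation"]);print(p)
g=c["img"].astype(int)
print([(r,int(g[r,311].mean())) for r in range(240,256)]);print([(r,int(g[r,333].mean())) for r in range(240,256)])
print([(r,int(g[r,323].mean())) for r in range(254,290)])
for uv,z in(((322.7,247.4),29),((322.7,94.3),29),((322.7,94.3),24),((322.7,94.3),12),((322.7,71),24)):print(uv,z,R.T@(at(c,uv,z)-p))
```

```text
[534.63   3.7   80.5 ]
[(240, 170), (241, 173), (242, 172), (243, 170), (244, 173), (245, 170), (246, 165), (247, 136), (248, 120), (249, 113), (250, 119), (251, 116), (252, 117), (253, 119), (254, 117), (255, 116)]
[(240, 173), (241, 176), (242, 174), (243, 173), (244, 171), (245, 171), (246, 160), (247, 139), (248, 117), (249, 119), (250, 119), (251, 117), (252, 119), (253, 116), (254, 118), (255, 120)]
[(254, 121), (255, 124), (256, 124), (257, 123), (258, 123), (259, 120), (260, 124), (261, 127), (262, 124), (263, 122), (264, 124), (265, 109), (266, 87), (267, 77), (268, 78), (269, 82), (270, 117), (271, 158), (272, 174), (273, 175), (274, 175), (275, 173), (276, 172), (277, 122), (278, 85), (279, 79), (280, 88), (281, 62), (282, 36), (283, 30), (284, 34), (285, 32), (286, 35), (287, 32), (288, 35), (289, 31)]
(322.7, 247.4) 29 [13.87  0.24 51.49]
(322.7, 94.3) 29 [89.59  0.16 51.46]
(322.7, 94.3) 24 [90.02  0.15 56.46]
(322.7, 94.3) 12 [91.03  0.12 68.46]
(322.7, 71) 24 [100.77   0.14  56.45]
```

{"method": "send_rows", "body": {"plan": [0,0,5,0,1,0,0,5,0,1,0,0,5,0,1,0,0,3,0,1,0,0,2,0,1,0,0,2,0,1,0,0,2,0,1,0,0,0,0,1]}}

```text
clock: 10.93
eef_pos: [534.3, 4.3, 55.9]
orientation: [[0.183, 0.983, -0.001], [0.983, -0.183, -0.0], [-0.0, -0.001, -1.0]]
wrist_force: [-0.8, -0.8, -1.1]
width: 13.0
```

{"method": "send_rows", "body": {"plan": [0,0,1.5,0,1,0,0,1.5,0,1,0,0,0,0,1]}}

```text
clock: 11.18
eef_pos: [534.4, 4.3, 53.1]
orientation: [[0.183, 0.983, -0.0], [0.983, -0.183, -0.0], [-0.0, -0.0, -1.0]]
wrist_force: [0.3, -0.6, -1.2]
width: 13.0
```

{"method": "send_rows", "body": {"plan": [0,0,1.5,0,1,0,0,1.5,0,1,0,0,1,0,1,0,0,0,0,1]}}

```text
clock: 11.52
eef_pos: [534.3, 4.3, 49.1]
orientation: [[0.183, 0.983, -0.0], [0.983, -0.183, -0.0], [-0.0, -0.0, -1.0]]
wrist_force: [-0.3, -0.1, -0.9]
width: 12.8
```

{"method": "send_rows", "body": {"plan": [0,0,0.7,0,1,0,0,0.7,0,1,0,0,0,0,1]}}

```text
clock: 11.77
eef_pos: [534.4, 4.2, 47.8]
orientation: [[0.183, 0.983, -0.0], [0.983, -0.183, -0.0], [-0.0, -0.0, -1.0]]
wrist_force: [-0.1, -0.1, -1.1]
width: 13.0
```

{"method": "send_rows", "body": {"plan": [0,0,0.5,0,1,0,0,0.5,0,1,0,0,0,0,1]}}

```text
clock: 12.02
eef_pos: [534.5, 4.3, 47.4]
orientation: [[0.183, 0.983, 0.0], [0.983, -0.183, -0.0], [-0.0, 0.0, -1.0]]
wrist_force: [-0.7, 0.2, 3.3]
width: 13.2
```

{"method": "send_rows", "body": {"plan": [0,0,-1.2,0,1,1,0,0,0,1,2,0,0,0,1,3,0,0,0,1,3,0,0,0,1,3,0,0,0,1,3,0,0,0,1,3,0,0,0,1,2,0,0,0,1,0,0,0,0,1]}}

```text
clock: 12.85
eef_pos: [538.4, 24.8, 48.1]
orientation: [[0.182, 0.983, 0.0], [0.983, -0.182, 0.001], [0.001, 0.0, -1.0]]
wrist_force: [0.4, 0.3, -1.0]
width: 13.2
```

```bash
cat > st.py <<'E'
from win import *
def st():
    o=get_obs();R=np.array([[.183,.983,0],[.983,-.183,0],[0,0,-1]])
    print("t",o["clock"],"along/lat",R.T@(np.array(o["eef_pos"])-[534.4,4.2,47.3]),"F tool",R.T@np.array(o["wrist_force"]),"M",R.T@np.array(o["moment"]),"yaw",np.degrees(np.arctan2(o["orientation"][1,0],o["orientation"][0,0])),"w",o["width"],"j",o["joints"][6])
st()
E
python3 st.py
```

```text
t 12.85 along/lat [20.99  0.15 -0.83] F tool [0.38 0.37 1.01] M [-0.02  0.04  0.03] yaw 79.48947595713139 w 13.222049817064159 j -0.7580337596893388
```

{"method": "send_rows", "body": {"plan": [2,-0.1,0,0,1,3,-0.1,0,0,1,3,0,0,0,1,3,0,0,0,1,3,0,0,0,1,3,0,0,0,1,2,0,0,0,1,0,0,0,0,1]}}

```text
clock: 13.52
eef_pos: [541.6, 43.5, 48.2]
orientation: [[0.182, 0.983, 0.0], [0.983, -0.182, 0.001], [0.001, 0.0, -1.0]]
wrist_force: [-0.2, -0.3, -2.6]
width: 12.7
```

{"method": "send_rows", "body": {"plan": [2,0,0,0,1,3,0,0,0,1,3,0,0,0,1,3,0,0,0,1,3,0,0,0,1,3,0,0,0,1,2,0,0,0,1,1,0,0,0,1,1,0,0,0,1,0,0,0,0,1]}}

```text
clock: 14.35
eef_pos: [545.3, 63.5, 48.1]
orientation: [[0.183, 0.983, 0.0], [0.983, -0.183, 0.0], [0.0, 0.0, -1.0]]
wrist_force: [-0.5, -0.2, -1.5]
width: 13.1
```

```bash
python3 st.py
```

```text
t 14.35 along/lat [60.28 -0.11 -0.8 ] F tool [-0.25 -0.47  1.52] M [0.01 0.04 0.02] yaw 79.44598435692815 w 13.055617277169361 j -0.8107805046454469
```

{"method": "send_rows", "body": {"plan": [1,0,0,0,1,1.5,0,0,0,1,1.5,0,0,0,1,1.5,0,0,0,1,1.5,0,0,0,1,1,0,0,0,1,0,0,0,0,1], "force": 40}}

```text
clock: 14.93
eef_pos: [546.8, 71.6, 48.1]
orientation: [[0.183, 0.983, 0.0], [0.983, -0.183, 0.0], [0.0, 0.0, -1.0]]
wrist_force: [-0.2, 0.1, -0.7]
width: 13.0
```

{"method": "send_rows", "body": {"plan": [0.7,0,0,0,1,0.7,0,0,0,1,0.6,0,0,0,1,0,0,0,0,1]}}

```text
clock: 15.27
eef_pos: [547.2, 73.3, 48.1]
orientation: [[0.183, 0.983, 0.0], [0.983, -0.183, 0.0], [0.0, 0.0, -1.0]]
wrist_force: [0.5, -0.6, -1.2]
width: 12.9
```

{"method": "send_rows", "body": {"plan": [0.7,0,0,0,1,0.7,0,0,0,1,0.6,0,0,0,1,0,0,0,0,1]}}

```text
clock: 15.6
eef_pos: [547.6, 75.3, 48.1]
orientation: [[0.183, 0.983, 0.0], [0.983, -0.183, 0.0], [0.0, 0.0, -1.0]]
wrist_force: [-0.6, 0.5, -1.4]
width: 13.0
```

{"method": "send_rows", "body": {"plan": [0.7,0,0,0,1,0.7,0,0,0,1,0.6,0,0,0,1,0,0,0,0,1]}}

```text
clock: 15.93
eef_pos: [547.9, 77.3, 48.1]
orientation: [[0.183, 0.983, 0.0], [0.983, -0.183, 0.0], [0.0, 0.0, -1.0]]
wrist_force: [0.2, -0.8, -0.9]
width: 13.1
```

Along ≈74 mm, no contact yet. On in 1.5–2 mm steps.

{"method": "send_rows", "body": {"plan": [0.7,0,0,0,1,0.7,0,0,0,1,0.6,0,0,0,1,0,0,0,0,1]}}

```text
clock: 16.27
eef_pos: [548.3, 79.2, 48.1]
orientation: [[0.183, 0.983, 0.0], [0.983, -0.183, 0.0], [0.0, 0.0, -1.0]]
wrist_force: [0.1, -0.2, -0.6]
width: 13.0
```

{"method": "send_rows", "body": {"plan": [0.5,0,0,0,1,0.5,0,0,0,1,0.5,0,0,0,1,0,0,0,0,1]}}

```text
clock: 16.6
eef_pos: [548.6, 80.7, 48.1]
orientation: [[0.183, 0.983, 0.0], [0.983, -0.183, 0.0], [0.0, 0.0, -1.0]]
wrist_force: [-0.4, -0.4, -1.2]
width: 13.1
```

{"method": "send_rows", "body": {"plan": [0.5,0,0,0,1,0.5,0,0,0,1,0,0,0,0,1]}}

```text
clock: 16.85
eef_pos: [548.7, 81.6, 48.1]
orientation: [[0.183, 0.983, 0.0], [0.983, -0.183, 0.0], [0.0, 0.0, -1.0]]
wrist_force: [1.0, -0.8, -1.4]
width: 12.9
```

{"method": "send_rows", "body": {"plan": [0.5,0,0,0,1,0.5,0,0,0,1,0,0,0,0,1]}}

```text
clock: 17.1
eef_pos: [548.9, 82.6, 48.1]
orientation: [[0.183, 0.983, 0.0], [0.983, -0.183, 0.0], [0.0, 0.0, -1.0]]
wrist_force: [-0.5, 0.0, -0.8]
width: 13.5
```

{"method": "send_rows", "body": {"plan": [0.5,0,0,0,1,0.5,0,0,0,1,0,0,0,0,1]}}

```text
clock: 17.35
eef_pos: [548.9, 82.9, 48.1]
orientation: [[0.184, 0.983, -0.0], [0.983, -0.184, -0.001], [-0.001, -0.0, -1.0]]
wrist_force: [0.2, -0.9, -0.2]
width: 13.1
```

{"method": "send_rows", "body": {"plan": [0.5,0,0,0,1,0.5,0,0,0,1,0,0,0,0,1]}}

```text
clock: 17.6
eef_pos: [549.0, 83.1, 48.1]
orientation: [[0.184, 0.983, -0.001], [0.983, -0.184, -0.002], [-0.002, -0.001, -1.0]]
wrist_force: [0.1, -3.9, 0.2]
width: 13.1
```

```bash
python3 st.py
```

```text
t 17.6 along/lat [80.18 -0.11 -0.77] F tool [-3.78  0.76 -0.25] M [-0.08 -0.92  0.02] yaw 79.37904361642137 w 13.140967823213664 j -0.8374826604598362
```

{"method": "send_rows", "body": {"plan": [-1,0,0,0,1,-1,0,0,0,1,0,0,0,0,1], "force": 60}}

```text
clock: 17.85
eef_pos: [548.9, 82.8, 48.1]
orientation: [[0.183, 0.983, 0.0], [0.983, -0.183, 0.001], [0.001, 0.0, -1.0]]
wrist_force: [-0.2, -1.3, -1.7]
width: 12.9
```

```bash
python3 st.py
python3 - <<'E'
from h import *
c=camera("wrist");g=c["img"];print([(r,int(g[r,323].mean())) for r in range(258,286)]);save(c,"pics/w6.png")
E
python3 st.py
```

```text
t 17.85 along/lat [79.96 -0.12 -0.76] F tool [-1.35  0.03  1.71] M [-0.06 -0.37  0.08] yaw 79.43911281595135 w 12.946003597914297 j -0.8349415774570884
[(258, 70), (259, 70), (260, 71), (261, 71), (262, 75), (263, 68), (264, 72), (265, 74), (266, 72), (267, 71), (268, 70), (269, 72), (270, 73), (271, 79), (272, 141), (273, 167), (274, 167), (275, 168), (276, 166), (277, 130), (278, 89), (279, 78), (280, 76), (281, 50), (282, 29), (283, 33), (284, 32), (285, 30)]
t 17.9 along/lat [79.96 -0.1  -0.79] F tool [-1.43 -0.36  1.54] M [-0.01 -0.37  0.04] yaw 79.44463584586941 w 13.205081660607032 j -0.8349730823553334
```

{"method": "send_rows", "body": {"plan": [-0.4,0,0,0,1,0,0,0,0,1]}}

```text
clock: 18.07
eef_pos: [548.9, 82.8, 48.1]
orientation: [[0.183, 0.983, 0.0], [0.983, -0.183, 0.001], [0.001, 0.0, -1.0]]
wrist_force: [0.0, -1.2, -1.8]
width: 12.9
```

```bash
python3 st.py
```

```text
t 18.0667 along/lat [79.9  -0.09 -0.77] F tool [-1.16  0.24  1.77] M [ 0.01 -0.09  0.02] yaw 79.4594992681162 w 12.921412987224052 j -0.834454216513137
```

{"method": "send_rows", "body": {"plan": [-0.4,0,0,0,1,0,0,0,0,1]}}

```text
clock: 18.23
eef_pos: [548.9, 82.3, 48.1]
orientation: [[0.183, 0.983, 0.0], [0.983, -0.183, 0.001], [0.001, 0.0, -1.0]]
wrist_force: [0.6, 0.6, -1.3]
width: 13.2
```

```bash
python3 st.py
```

```text
t 18.2333 along/lat [79.47 -0.05 -0.82] F tool [0.71 0.5  1.28] M [-0.   -0.02  0.02] yaw 79.4588984535174 w 13.20341830110443 j -0.8339936649364338
```

{"method": "send_rows", "body": {"plan": [0,0.19,0,0.5,1,0,0.19,0,0.5,1,0,0.19,0,0.5,1,0,0.19,0,0.5,1,0,0.19,0,0.5,1,0,0.19,0,0.5,1,0,0,0,0,1]}}

```text
clock: 18.82
eef_pos: [550.0, 81.9, 48.2]
orientation: [[0.432, 0.902, 0.001], [0.902, -0.432, 0.001], [0.001, 0.0, -1.0]]
wrist_force: [0.9, 0.1, -0.8]
width: 12.9
```

```bash
python3 st.py
```

```text
t 18.8167 along/lat [79.28  1.11 -0.87] F tool [0.3  0.88 0.79] M [ 0.01  0.01 -0.  ] yaw 64.41923216203524 w 12.944922460499813 j -1.0082962957145511
```

{"method": "send_rows", "body": {"plan": [0,0.19,0,0.5,1,0,0.19,0,0.5,1,0,0.19,0,0.5,1,0,0.19,0,0.5,1,0,0.19,0,0.5,1,0,0.19,0,0.5,1,0,0.19,0,0.5,1,0,0.19,0,0.5,1,0,0.19,0,0.5,1,0,0.19,0,0.5,1,0,0,0,0,1]}}

```text
clock: 19.73
eef_pos: [551.4, 80.7, 48.1]
orientation: [[0.772, 0.636, 0.0], [0.636, -0.772, 0.0], [0.0, -0.0, -1.0]]
wrist_force: [0.7, -0.1, -2.5]
width: 12.9
```

```bash
python3 st.py
```

```text
t 19.7333 along/lat [78.28  2.72 -0.79] F tool [0.08 0.72 2.49] M [ 0.04 -0.01 -0.02] yaw 39.47046644770956 w 12.8706878437526 j -1.288348740928169
```

{"method": "send_rows", "body": {"plan": [0,0.19,0,0.5,1,0,0.19,0,0.5,1,0,0.19,0,0.5,1,0,0.19,0,0.5,1,0,0.19,0,0.5,1,0,0.19,0,0.5,1,0,0.19,0,0.5,1,0,0.19,0,0.5,1,0,0.19,0,0.5,1,0,0.19,0,0.5,1,0,0,0,0,1]}}

```text
clock: 20.65
eef_pos: [552.2, 78.9, 48.1]
orientation: [[0.968, 0.251, 0.0], [0.251, -0.968, 0.0], [0.0, -0.0, -1.0]]
wrist_force: [-0.1, 0.3, -1.2]
width: 13.1
```

```bash
python3 st.py
```

```text
t 20.65 along/lat [76.69  3.84 -0.75] F tool [ 0.29 -0.15  1.25] M [ 0.01 -0.02  0.05] yaw 14.509568165344753 w 13.05090262910548 j -1.5610605228979135
```

{"method": "send_rows", "body": {"plan": [0,0.19,0,0.5,1,0,0.19,0,0.5,1,0,0.19,0,0.5,1,0,0.19,0,0.5,1,0,0.19,0,0.5,1,0,0.19,0,0.5,1,0,0.19,0,0.5,1,0,0.19,0,0.5,1,0,0.19,0,0.5,1,0,0.19,0,0.5,1,0,0,0,0,1]}}

```text
clock: 21.57
eef_pos: [552.3, 76.9, 48.0]
orientation: [[0.983, -0.182, -0.0], [-0.182, -0.983, 0.0], [-0.0, -0.0, -1.0]]
wrist_force: [0.2, 0.5, -1.5]
width: 13.2
```

```bash
python3 st.py
```

```text
t 21.5667 along/lat [74.78  4.26 -0.73] F tool [0.5  0.08 1.52] M [-0.03  0.04  0.02] yaw -10.463318102905047 w 13.187731503635087 j -1.830332454212592
```

{"method": "send_rows", "body": {"plan": [0,0.11,0,0.3,1,0,0.11,0,0.3,1,0,0,0,0,1,0,0,0.4,0,1,0,0,0.3,0,1,0,0,0,0,1]}}

```text
clock: 22.07
eef_pos: [552.2, 76.3, 47.5]
orientation: [[0.972, -0.234, -0.0], [-0.234, -0.972, -0.0], [-0.0, 0.0, -1.0]]
wrist_force: [-0.2, -0.7, -0.2]
width: 13.1
```

```bash
python3 st.py
```

```text
t 22.0667 along/lat [74.09  4.35 -0.19] F tool [-0.76 -0.08  0.25] M [ 0.07 -0.24  0.02] yaw -13.558712206204282 w 13.137130641455672 j -1.8632443423064111
```

{"method": "send_rows", "body": {"plan": [0,0,0,0,0.6,0,0,0,0,0.5,0,0,0,0,0.3,0,0,0,0,0.1,0,0,0,0,0,0,0,0,0,0,0,0,0,0,0]}}

```text
clock: 22.65
eef_pos: [552.3, 76.5, 47.4]
orientation: [[0.972, -0.234, 0.0], [-0.234, -0.972, 0.0], [0.0, -0.0, -1.0]]
wrist_force: [-0.3, -0.5, -0.5]
width: 42.6
```

{"method": "send_rows", "body": {"plan": [0,0,-4,0,0,0,0,-8,0,0,0,0,-12,0,0,0,0,-18,0,0,0,0,-20,0,0,0,0,-20,0,0,0,0,-20,0,0,0,0,-10,0,0,0,0,0,0,0,0,0,0,0,0]}}

```text
clock: 23.48
eef_pos: [552.5, 76.6, 160.1]
orientation: [[0.972, -0.235, 0.002], [-0.235, -0.972, 0.0], [0.001, -0.001, -1.0]]
wrist_force: [0.2, -0.2, -0.3]
width: 42.5
```

Run:
```python
from win import *
import pickle
o=get_obs();print(o["clock"],o["eef_pos"],o["width"],o["wrist_force"])
c=camera("wrist");save(c,"pics/w7.png")
cv2.imwrite("pics/w7c.png",cv2.resize(c["img"][80:330,150:490,::-1],None,fx=2.2,fy=2.2,interpolation=2))
g=c["img"].astype(int)
m=silhouettes("t_bolt","wrist")[0]["pixels"]
d=(m&(g.max(2)<95)).astype(np.uint8);d=cv2.morphologyEx(d,3,np.ones((7,7)))
cn=max(cv2.findContours(d,0,1)[0],key=cv2.contourArea);r=cv2.minAreaRect(cn)
w=np.array([at(c,q,77)[:2] for q in cv2.boxPoints(r)]);print(r,w.mean(0),[(np.linalg.norm(w[i+1]-w[i]),np.degrees(np.arctan2(*(w[i+1]-w[i])[::-1]))) for i in(0,1)])
```

```text
23.4833 [552.52  76.56 160.15] 42.46782440001384 [ 0.15 -0.23 -0.27]
((324.0, 255.5), (75.0, 22.0), 90.0) [551.12  76.74] [(np.float64(13.099054892317325), np.float64(-103.49348073873787)), (np.float64(48.407484550504186), np.float64(166.98366555557746))]
```

View pics/w7c.png

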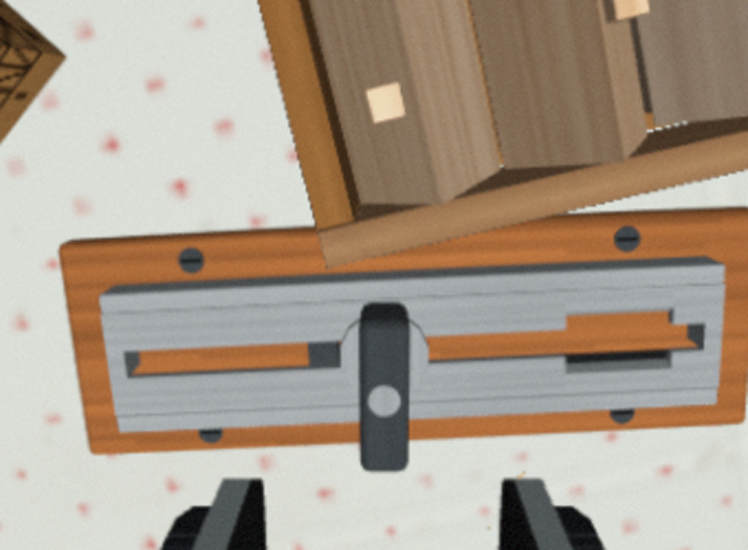

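```bash
python3 -c "from bench import sign_off;print(sign_off())"
```

```text
the job is handed in; nothing more can be done
None
```

I took the T-bolt out of the rack, lowered its head through the window and slid it along the slot. It met the hidden stop about 80 mm from the window. I backed off about 0.4 mm, turned it clockwise, set it down on the track and let go. The job was handed in at about 23.5 s on the robot's clock.

- **Forces:** The wrist readings I took stayed under 5 N in the track: about 4.5 N when the flange first touched and about 4 N at the stop. The turn went freely. These were sampled between moves, so I have no continuous record.
- **Moment at the stop:** There the wrist moment read about 0.9 N m, more than a 4 N push alone would explain. It fell to near zero once I backed off, and I did not look into it further.
- **Final check:** In the last wrist picture the bolt stands crosswise beside the stop, with its flange looking flat on the track. The grip bar measures about 93 degrees from the slot, which agrees with the tool's own reading. The gripper is open and well clear.
- **Other things:** I felt no contact with anything but the bolt and the track. I did not check the rack, pin, house, jar, sander or tower in a final scene picture.
- **Grip offset:** I had gripped the bar about 4 mm off its centre. The camera view in the hand showed it, and I corrected for it while aligning and turning.

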